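Slide the wafer tray over the gap onto the prober stage

TASK

Two metal trays lie side by side on the loading shelf of the wafer prober. Slide the one carrying the round wafer straight across the gap onto the dark stage until it is squarely up against the stop bar at the stage's far end, keeping it flat on the surfaces all the way: do not lift it or let it tip or sag into the gap. Leave the tray with the square plate where it is.

Things in the scene. Friction and masses are not known exactly. Their poses are not given: they have to be found in the camera images.
- wafer_tray: Tray, 95 mm (its x) by 140 mm (its y), about 0.45 kg, evenly spread; flat end walls at +y/-y 28 mm tall, 8 mm thick; side walls 20 mm tall, 6 mm thick. A dark ROUND wafer, 74 mm across, is fixed on its floor. Origin: centre of the underside, z up. Starts on the shelf, y roughly along the loader's y, -y end to the gap, in the near or far lane (loader x about -62 or +62 mm), 30 mm beside the other.
- chip_tray: The bystander tray, the same in size and material, but with a dark SQUARE plate 70 mm wide fixed on its floor. Origin: centre of the underside. It stays in the other lane of the shelf.
- loader: Fixed loader. Origin: on the table below mid-gap, midway between lanes; z up. In mm: grey shelf y 27.5 to 217.5, top z 42; open gap y -27.5 to 27.5; dark stage y -27.5 to the stop at -197.5, top z 40 (2 lower). Tray slides to -y. Both span x -125 to 165. Outside the lanes stand a fixed knob (26 wide, 22 tall) at x 150, y -130 and a loose brass adapter (24 wide, 26 tall) near x 146, y 60 to 160.
- stop (a point): Point on the stop's face towards the gap, at stage height (loader x 0, y -197.5, z 40 mm); axes as the loader's. The stop is an aluminium bar across the whole stage, 20 mm thick, 24 mm taller than the stage. A tray squarely against it has its origin 70 mm from this face, along +y.

How it is judged:
On the way:
1. the wafer tray lies level across the gap (y of wafer_tray in the frame of loader between -0.035 and 0.035 m and z of wafer_tray in the frame of loader between 0.034 and 0.052 m and angle between wafer_tray's own z axis and vertical below 0.12 rad), for 0.05 s.
At the end, for the whole second after the job is handed in: The wafer tray lies flat and at rest wholly on the stage, its centre no more than 85 mm from the stop's face (70 mm when touching it squarely), its long side within 10 degrees of the sliding direction (y of wafer_tray in the frame of stop below 0.085 m and angle between the y axis of wafer_tray and the y axis of loader, either way round below 0.175 rad and angle between wafer_tray's own z axis and vertical below 0.05 rad and x of wafer_tray in the frame of loader between -0.09 and 0.11 m and z of wafer_tray in the frame of loader between 0.035 and 0.045 m and linear speed of wafer_tray below 0.01 m/s).
It fails at once if the wafer tray tips or sags into the gap (more than about 7 degrees, or 10 mm down) (angle between wafer_tray's own z axis and vertical above 0.12 rad or z of wafer_tray in the frame of loader below 0.03 m).
It fails at once if the wafer tray is lifted more than 12 mm off the shelf (z of wafer_tray in the frame of loader above 0.054 m).
It fails at once if the tray with the square plate is moved by more than 15 mm (distance of chip_tray from where it was at the start of the episode above 0.015 m).
It also fails if it takes over 40 s, if anything falls off the work surface, if the arm or the gripper's body presses on something with over 40 N, if the wrist force passes 120 N, or if a joint passes its speed limit or range.

ROBOT

A 7-joint arm with a two-finger parallel gripper is mounted at the origin on the work surface. World frame = base frame: x ahead of the robot, y to its left, z up, the work surface at z = 0. Lengths are in m, angles in rad, forces in N, time in s.
With the tool pointing down it reaches from about 0.4 to 0.9 m from the base axis. Payload 5.6 kg.
Tool frame: the origin (TCP) lies on the centre line of the jaws, within the pads' length; the fingertips stand 25 mm ahead of it and the grasp point (between the pads) lies 6 mm ahead of it; z points along the fingers, x is the direction in which the jaws open and shut, and the axes are right-handed (so a half turn about z gives the same grasp; the last joint's range is limited). The gripper opens to 92 mm and grips with 3 to 60 N. Pads are 20 mm wide; open, the fingers measure 128 mm over their backs; the gripper's body (75 mm by 189 mm) begins 69 mm behind the grasp point.
Start: joints at [-1.228, 0.468, -0.012, 1.603, 0.006, 1.071, -0.056], TCP at [0.245, 0.602, 0.24] pointing down, gripper open.
Joint ranges: [-2.53, 2.53], [-0.31, 2.02], [-1.57, 1.55], [0.28, 2.44], [-1.29, 4.43], [0.15, 1.84], [-2.92, 2.92]. Speed limits (rad/s): [2.57, 2.57, 3.14, 3.14, 3.14, 3.14, 3.14].

INTERFACE

Orientations are given as a unit quaternion [w, x, y, z].
In Python, from rig import sense, grab_frame, get_calibration, finish_job, look_for, cut_out, place_of gives the robot as it stands.
- The arm moves only by the shell command python3 -m pendant 'ROWS'. ROWS is JSON, a list of rows, each a list of 7 numbers: the opening, from 0 (shut) to 1 (fully open), then the shift along the tool's x, y, z in m, then the turn, a rotation vector about the tool's x, y, z in units of 5 degrees (1.0 is 5 degrees). A call has 1 to 5 rows; each row is the pose to reach, as a shift and turn from the pose measured when the call began, along the tool's axes at that moment; what a row does not reach only later rows make up. A row lasts 1/12 s, in which the tool goes at most 41.7 mm and 7.16 degrees, less where a joint would pass 70% of its speed; a pose out of reach is approached as far as the arm can. A call with a gripper value outside its range is refused whole. The fingers move at their own pace and stop on an object; the grip force is fixed at half the most. Time passes only in rows, so rows that repeat a pose let the fingers close. It gives the time, the measured TCP pose, the force and the opening at its end, in the units of the state.
- sense(): the state, without advancing time (a new reading comes with each control period).
- grab_frame(name): name is "scene" or "top" or "wrist"; returns (picture, depth): 400x640x3 uint8, red, green, blue; 400x640 float32, m along the optical axis (not along the pixel's ray), 0 where there is no reading.
- get_calibration(name): a dict with "fx", "fy", "cx", "cy" (pixels), "world_to_cam" (4x4, takes a point from world to camera coordinates); the wrist camera has in their place "T_tool_cam" (4x4, takes a point from camera to tool coordinates, whose origin is the TCP and whose axes are the tool frame's). Camera axes: x right, y up, looking along -z (the intrinsics and any distortion apply to the point x, -y, -z); pixel columns grow to the right and rows downward; lengths in m; the calibration is good to about 2 mm. A picture is of the moment at which its call begins: read the wrist's pose just before it. get_calibration takes no time and is no camera call.
- finish_job(): hands the job in, once; it reports no verdict.
Trained networks look in the newest picture that a camera, given by its name, has taken for a name from the list of things; names that differ only in an ending like _2 or _b are one class to them, and where a whole thing is asked for, a point or a joint stands for the part that bears it (a point fixed in the world has none). Each returns a list of dicts, best first, with "conf" (0 to 1); they miss things now and then, are a little off and sometimes report something else, mostly with a low value. They report only what shows in the picture. A call takes as long as a camera call.
- look_for(camera, target): "position" ([column, row] in pixels, amid what is visible of it).
- cut_out(camera, target): "pixels" (400x640 bool, what is visible of it) and "position" ([column, row] in pixels, amid what is visible of it).
- place_of(camera, target): "position" ([column, row] in pixels: a listed point, or the origin of a listed thing).
The state is a dict: "time_s": time; "joint_positions": joint angles; "qvel": joint speeds; "tau": joint torques, N m; "tool_pos": TCP position; "ee_rot": TCP orientation; "wrist_force": force on the tool from outside, world axes, zero at the start; "torque": the same for the moment, N m; "opening": finger opening in m.
Only numpy, scipy, OpenCV 4.12 (cv2) and the standard library are available. Lean on these libraries where they do the work, as an engineer would, in place of code of your own. Each camera call takes 0.05 s, during which the arm holds its last target.

## Working session

There is one attempt and no reset: what is moved stays moved. The work goes in short steps, Python scripts to look and compute and a shell command to move; the robot and the scene stay as the last step left them, time stands still between calls to the robot, and variables do not carry over. Pictures are saved under pics/ and viewed, and the job is handed in when it is done.

```bash
mkdir -p pics; ls; cat > h.py <<'E'
import numpy as np, cv2
from rig import *
from scipy.spatial.transform import Rotation as R
def save(n,f): cv2.imwrite('pics/'+f,cv2.cvtColor(n,cv2.COLOR_RGB2BGR))
def w2c(name):
    c=get_calibration(name)
    if 'world_to_cam' in c: return c,np.array(c['world_to_cam'])
    s=sense();q=s['ee_rot'];T=np.eye(4);T[:3,:3]=R.from_quat([q[1],q[2],q[3],q[0]]).as_matrix();T[:3,3]=s['tool_pos']
    return c,np.linalg.inv(T@np.array(c['T_tool_cam']))
def ray(name,uv,cw=None):
    c,M=cw or w2c(name)
    d=np.array([(uv[0]-c['cx'])/c['fx'],-(uv[1]-c['cy'])/c['fy'],-1.])
    I=np.linalg.inv(M); return I[:3,3],I[:3,:3]@d
def at_z(name,uv,z,cw=None):
    o,d=ray(name,uv,cw); return o+d*(z-o[2])/d[2]
def at_d(name,uv,dep,cw=None):
    o,d=ray(name,uv,cw); return o+d*dep
E
python3 - <<'E'
from h import *
print(sense())
for n in ['scene','top','wrist']:
    p,d=grab_frame(n); save(p,n+'0.png'); c=get_calibration(n); print(n,{k:(np.round(v,3).tolist()) for k,v in c.items()})
    for t in ['wafer_tray','chip_tray','loader','stop']:
        r=place_of(n,t)
        for x in r[:2]:
            u,v=[int(round(a)) for a in x['position']]
            dd=d[min(max(v,0),399),min(max(u,0),639)]
            print(n,t,x['conf'],np.round(x['position'],1), np.round(at_d(n,x['position'],dd),4))
E
```

```text
pics
{'time_s': 0.0, 'joint_positions': array([-1.22800814,  0.46837638, -0.01164513,  1.60361561,  0.00599366,
        1.07136033, -0.05630216]), 'qvel': array([ 6.48299681e-05, -8.34683830e-04,  8.89347405e-04,  1.19214833e-03,
        8.55986615e-04,  5.09336077e-04, -1.62446710e-03]), 'tau': array([ 4.29606971e-04, -5.20583403e+01, -1.20619716e-02, -2.43742079e+01,
       -5.65327588e-02,  1.72529602e-02,  1.52066236e-04]), 'tool_pos': array([0.24442595, 0.60172274, 0.23864414]), 'ee_rot': array([ 5.20928326e-04,  8.29553379e-01,  5.58426761e-01, -6.87280086e-04]), 'wrist_force': array([ 0.03836912, -0.03499129,  0.34029932]), 'torque': array([-0.05087217,  0.01295971,  0.01763485]), 'opening': 0.09202645760050328}
scene {'fx': 463.119, 'fy': 463.119, 'cx': 315.244, 'cy': 201.611, 'world_to_cam': [[-0.753, 0.658, 0.011, 0.437], [-0.358, -0.424, 0.832, 0.133], [0.553, 0.623, 0.554, -1.113], [0.0, 0.0, 0.0, 1.0]]}
scene wafer_tray 0.71 [336.4 275.3] [0.6458 0.1194 0.0532]
scene chip_tray 0.57 [398.4 235.3] [0.5091 0.1166 0.054 ]
scene loader 0.79 [308.5 243.4] [0.6328 0.0435 0.0574]
scene stop 0.56 [236.2 179.8] [ 0.6003 -0.208   0.042 ]
top {'fx': 438.927, 'fy': 438.927, 'cx': 322.498, 'cy': 210.532, 'world_to_cam': [[0.124, -0.992, 0.003, -0.073], [0.967, 0.121, 0.223, -0.56], [-0.222, -0.024, 0.975, -0.591], [0.0, 0.0, 0.0, 1.0]]}
top wafer_tray 0.96 [260.7 161.6] [0.632  0.1016 0.0549]
top chip_tray 0.59 [240.1 243.3] [0.5022 0.1124 0.0538]
top loader 0.78 [328.7 209.6] [ 0.5798 -0.0117  0.0098]
top stop 0.69 [455.4 202.8] [ 0.6083 -0.2062  0.0394]
wrist {'fx': 358.603, 'fy': 358.603, 'cx': 319.031, 'cy': 200.929, 'T_tool_cam': [[1.0, -0.001, 0.0, 0.001], [-0.001, -0.96, -0.28, -0.079], [0.0, 0.28, -0.96, -0.145], [0.0, 0.0, 0.0, 1.0]]}
```

View pics/top0.png

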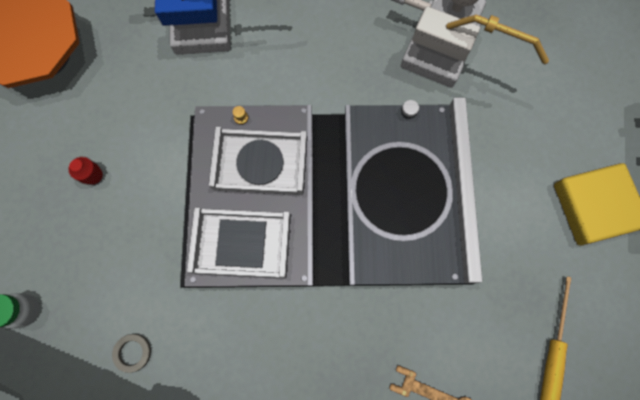

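View pics/scene0.png

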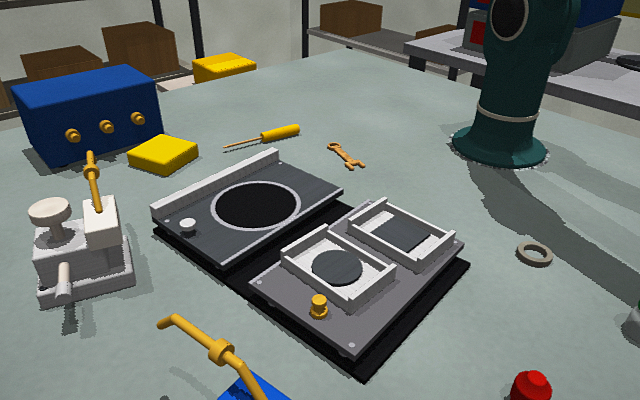

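The round wafer is in the far lane (top view, at pixel (260,161)) and the square plate is in the near lane (241,243). The adapter is at (239,114). The gap runs at column ~328 and the stop at column ~466. Next I'll measure with depth and two views.

```bash
python3 - <<'E'
from h import *
def cloud(n,m,d):
    v,u=np.nonzero(m&(d>0)); cw=w2c(n); o,_=ray(n,(0,0),cw)
    c,M=cw; I=np.linalg.inv(M); dd=d[v,u]
    P=np.c_[(u-c['cx'])/c['fx'],-(v-c['cy'])/c['fy'],-np.ones(len(u))]*dd[:,None]
    return P@I[:3,:3].T+I[:3,3]
for n in ['top','scene']:
    p,d=grab_frame(n)
    P=cloud(n,np.ones_like(d,bool),d)
    k=(P[:,2]>.033)&(P[:,2]<.09)&(P[:,0]>.4)&(P[:,0]<.8)&(abs(P[:,1])<.27)
    Q=P[k]
    # loader footprint, drop outliers by raster opening
    def rect(Q,s=1000):
        g=np.zeros((600,600),np.uint8); i=((Q[:,:2]-[.3,-.3])*s).astype(int); g[i[:,0],i[:,1]]=255
        g=cv2.morphologyEx(cv2.morphologyEx(g,cv2.MORPH_CLOSE,np.ones((7,7))),cv2.MORPH_OPEN,np.ones((9,9)))
        return g
    g=rect(Q); pts=np.argwhere(g>0).astype(np.float32)/1000+[.3,-.3]
    (c,sz,a)=cv2.minAreaRect((pts*1000).astype(np.float32)); print(n,'loader',np.round(c,1),np.round(sz,1),round(a,2))
    print(' stage z',np.median(P[(abs(P[:,0]-.6)<.08)&(abs(P[:,1]+.1)<.05)][:,2]))
    print(' shelf z',np.median(P[(abs(P[:,0]-.56)<.01)&(abs(P[:,1]-.11)<.03)][:,2]))
    for t in ['wafer_tray','chip_tray']:
        for r in cut_out(n,t)[:2]:
            m=np.array(r['pixels']); Q=cloud(n,m,d); Q=Q[(Q[:,2]>.04)&(Q[:,2]<.085)]
            if len(Q)<50: continue
            c,sz,a=cv2.minAreaRect((Q[:,:2]*1000).astype(np.float32))
            print(n,t,r['conf'],len(Q),np.round(c,1),np.round(sz,1),round(a,2),'z pct',np.round(np.percentile(Q[:,2],[2,30,50,80,98]),4))
E
```

```text
top loader [602.9  -9.9] [290.9 435.4] 7.73
 stage z 0.04054705470074471
 shelf z 0.042335125840302024
top wafer_tray 0.56 5702 [632.5 108.2] [ 96.  148.4] 4.17 z pct [0.0462 0.049  0.0535 0.0616 0.0711]
top chip_tray 0.85 6184 [502.8 116.5] [ 95.2 148.9] 4.22 z pct [0.0463 0.0492 0.0537 0.0616 0.0712]
scene loader [601.9  -8.2] [292.6 435.6] 7.75
 stage z 0.040014564007890496
 shelf z 0.04232682202800836
scene wafer_tray 0.67 5538 [625.5 104.8] [110.3 141.7] 4.22 z pct [0.045  0.0505 0.0538 0.0615 0.0702]
scene chip_tray 0.69 4430 [503.3 101.5] [ 98.1 166. ] 4.28 z pct [0.0433 0.0517 0.054  0.0614 0.0703]
```

```bash
python3 - <<'E'
from h import *
th=np.radians(7.74); X=np.array([np.cos(th),np.sin(th)]);Y=np.array([-X[1],X[0]]);O=np.array([.5829,-.0120])
for n in ['top','scene']:
    p,d=grab_frame(n); c,M=w2c(n); I=np.linalg.inv(M)
    v,u=np.nonzero(d>0); P=(np.c_[(u-c['cx'])/c['fx'],-(v-c['cy'])/c['fy'],-np.ones(len(u))]*d[v,u][:,None])@I[:3,:3].T+I[:3,3]
    L=np.c_[(P[:,:2]-O)@np.c_[X,Y],P[:,2]]*1000
    for lo,hi,nm in [(0,122,'wafer'),(-125,0,'chip')]:
        Q=L[(L[:,0]>lo)&(L[:,0]<hi)&(L[:,1]>20)&(L[:,1]<215)&(L[:,2]>66)&(L[:,2]<80)]
        for s in (1,0):
            mid=(Q[:,1].min()+Q[:,1].max())/2
            W=Q[(Q[:,1]>mid)==bool(s)]
            if len(W)<10: continue
            f=cv2.fitLine(W[:,:2].astype(np.float32),cv2.DIST_HUBER,0,.01,.01).ravel()
            print(n,nm,'+y' if s else '-y',len(W),'ctr',np.round([(W[:,0].min()+W[:,0].max())/2,W[:,1].mean()],1),'xr',np.round([W[:,0].min(),W[:,0].max()],1),'ang',round(float(np.degrees(np.arctan(f[1]/f[0]))),2),'z',W[:,2].max().round(1))
    for t in ['wafer_tray','chip_tray']:
        x=place_of(n,t)
        if x: q=at_z(n,x[0]['position'],.042); print(t,np.round((q[:2]-O)@np.c_[X,Y]*1000,1))
    if n=='top':
        A=L[(L[:,1]>195)&(L[:,1]<216)&(L[:,0]>0)&(L[:,0]<122)]; print('behind tray z',np.median(A[:,2]))
s=sense();q=s['ee_rot'];T=R.from_quat([q[1],q[2],q[3],q[0]]).as_matrix();print(T.round(3))
E
```

```text
top wafer +y 343 ctr [ 68.9 173.8] xr [ 21.8 115.9] ang -3.83 z 73.1
top wafer -y 324 ctr [60.7 42.5] xr [ 13.6 107.8] ang -3.78 z 73.1
top chip +y 389 ctr [-58.  199.1] xr [-105.1  -10.8] ang -3.44 z 73.2
top chip -y 369 ctr [-66.7  67.9] xr [-113.5  -19.9] ang -3.61 z 72.5
wafer_tray [ 62.7 108. ]
chip_tray [-60.5 136.8]
behind tray z 42.202268998858926
scene wafer +y 360 ctr [ 68.6 175.9] xr [ 21.4 115.8] ang -3.89 z 71.7
scene wafer -y 282 ctr [60.3 44.5] xr [ 12.7 107.9] ang -3.79 z 71.4
scene chip +y 272 ctr [-59.3 201.4] xr [-107.9  -10.7] ang -3.81 z 71.4
scene chip -y 216 ctr [-67.3  70.1] xr [-115.3  -19.3] ang -3.58 z 71.5
wafer_tray [ 67.6 111.4]
chip_tray [-69.8 136.4]
[[ 0.376  0.926  0.   ]
 [ 0.926 -0.376 -0.   ]
 [ 0.     0.    -1.   ]]
```

Tray: centre at loader (65,109) mm, yawed −3.7°. Both views agree, the wall tops measure about 70 mm and the shelf 42 mm. I'll push its +y end wall with both half-open fingertips, so there are two contacts. First I move above the start point.

```bash
python3 -m pendant '[[0.5,-0.235,0.507,0,0,0,12.8],[0.5,-0.235,0.507,0,0,0,12.8],[0.5,-0.235,0.507,0,0,0,12.8],[0.5,-0.235,0.507,0,0,0,12.8],[0.5,-0.235,0.507,0,0,0,12.8]]'
cat > st.py <<'E'
from h import *
def lf():
    th=np.radians(7.74); X=np.array([np.cos(th),np.sin(th)]);Y=np.array([-X[1],X[0]]);O=np.array([.5829,-.0120]); return O,X,Y
def show(goal=None,yaw=None,z=None):
    O,X,Y=lf(); s=sense();q=s['ee_rot'];T=R.from_quat([q[1],q[2],q[3],q[0]]).as_matrix();t=np.array(s['tool_pos'])
    y0=np.degrees(np.arctan2(T[1,0],T[0,0]))
    print('t',s['time_s'],'loader',np.round((t[:2]-O)@np.c_[X,Y]*1000,1),'z',t[2].round(4),'yaw rel',round(y0-7.74,2),'open',round(s['opening'],4),'F',np.round(s['wrist_force'],1), 'tilt',T[:,2].round(3))
    if goal is not None:
        g=np.r_[O+goal[0]*X+goal[1]*Y,z]; print('tool delta',(T.T@(g-t)).round(4),'turn units',round((y0-7.74-yaw)/5,2))
E
python3 -c "
from st import *
show((.0704,.1968),-3.7,.24)"
```

```text
time_s: 1.77
tool_pos: [0.3878, 0.4484, 0.2398]
ee_rot: [-0.0, 0.962, 0.274, 0.0]
wrist_force: [0.9, 0.4, -0.8]
opening: 0.0608
t 1.7667 loader [-131.3  482.4] z 0.2398 yaw rel 24.01 open 0.0608 F [ 0.9  0.4 -0.8] tilt [ 0.  0. -1.]
tool delta [ 6.80e-02  3.43e-01 -2.00e-04] turn units 5.54
```

```bash
python3 -m pendant '[[0.5,0.068,0.343,0,0,0,5.54],[0.5,0.068,0.343,0,0,0,5.54],[0.5,0.068,0.343,0,0,0,5.54],[0.5,0.068,0.343,0,0,0,5.54],[0.5,0.068,0.343,0,0,0,5.54]]'
python3 -c "
from st import *
show((.0704,.1968),-3.7,.24)"
```

```text
time_s: 2.18
tool_pos: [0.5297, 0.2958, 0.24]
ee_rot: [-0.0, 0.999, 0.033, 0.0]
wrist_force: [-0.1, 0.4, 0.7]
opening: 0.0458
t 2.1833 loader [-11.2 312.2] z 0.24 yaw rel -3.96 open 0.0458 F [-0.1  0.4  0.7] tilt [ 0.001  0.001 -1.   ]
tool delta [0.0894 0.1095 0.    ] turn units -0.05
```

```bash
python3 -m pendant '[[0.5,0.089,0.1095,0,0,0,0],[0.5,0.089,0.1095,0,0,0,0],[0.5,0.089,0.1095,0,0,0,0],[0.5,0.089,0.1095,0,0,0,0],[0.5,0.089,0.1095,0,0,0,0]]'
python3 - <<'E'
from st import *
show((.0704,.1968),-3.7,.077)
p,d=grab_frame('wrist'); save(p,'w1.png'); p,d=grab_frame('scene'); save(p,'s1.png')
E
```

```text
time_s: 2.6
tool_pos: [0.629, 0.186, 0.2402]
ee_rot: [0.001, 1.0, 0.029, 0.001]
wrist_force: [-0.8, -0.4, -0.1]
opening: 0.0458
t 2.6 loader [ 72.4 190. ] z 0.2402 yaw rel -4.45 open 0.0458 F [-0.8 -0.4 -0.1] tilt [ 0.003 -0.002 -1.   ]
tool delta [-0.003  -0.007   0.1631] turn units -0.15
```

View pics/w1.png

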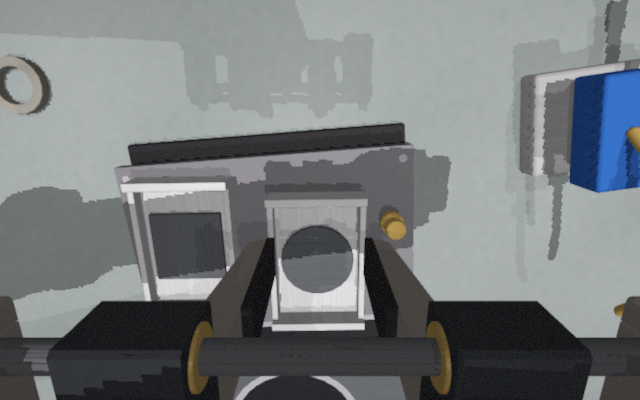

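View pics/s1.png

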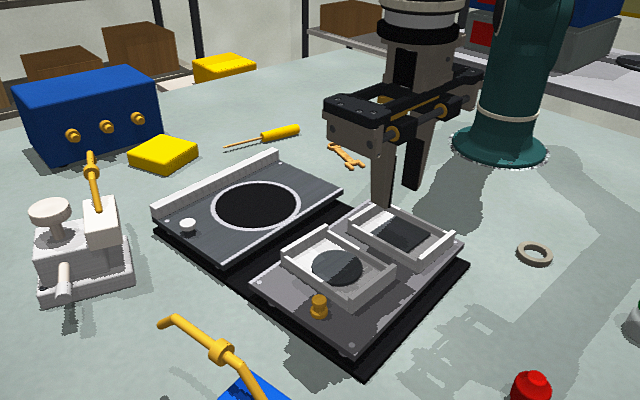

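```bash
python3 - <<'E'
from st import *
cw=w2c('wrist');c,M=cw
O,X,Y=lf()
for uv,z in [((267,204),.07),((366,200),.07),((273,327),.07),((363,327),.07)]:
    q=at_z('wrist',uv,z,cw); print(uv,np.round((q[:2]-O)@np.c_[X,Y]*1000,1))
def pr(p):
    k=M@np.r_[p,1]; return c['cx']+c['fx']*k[0]/-k[2], c['cy']-c['fy']*k[1]/-k[2]
t=np.array(sense()['tool_pos'])
print(pr(np.r_[O+.0704*X+.1968*Y,.042]),pr(t+[0,0,-.025]))
E
```

```text
(267, 204) [ 22. 185.]
(366, 200) [112.6 182.5]
(273, 327) [13.7 54.5]
(363, 327) [105.1  48.1]
(np.float64(318.8135342738033), np.float64(180.9524592165747)) (np.float64(318.02523478288236), np.float64(257.03911144543423))
```

```bash
python3 -m pendant '[[0.5,-0.003,-0.0107,0.03,0,0,-0.15],[0.5,-0.003,-0.0107,0.07,0,0,-0.15],[0.5,-0.003,-0.0107,0.11,0,0,-0.15],[0.5,-0.003,-0.0107,0.135,0,0,-0.15],[0.5,-0.003,-0.0107,0.135,0,0,-0.15]]'
python3 - <<'E'
from st import *
show((.0707,.2005),-3.7,.077)
p,d=grab_frame('wrist'); save(p,'w2.png'); p,d=grab_frame('scene'); save(p,'s2.png')
E
```

```text
time_s: 3.12
tool_pos: [0.6167, 0.2044, 0.0988]
ee_rot: [0.001, 0.999, 0.041, -0.005]
wrist_force: [0.4, 0.1, 0.0]
opening: 0.0461
t 3.1167 loader [ 62.6 209.8] z 0.0988 yaw rel -3.08 open 0.0461 F [0.4 0.1 0. ] tilt [-0.011 -0.002 -1.   ]
tool delta [0.0088 0.0089 0.0217] turn units 0.12
```

View pics/w2.png

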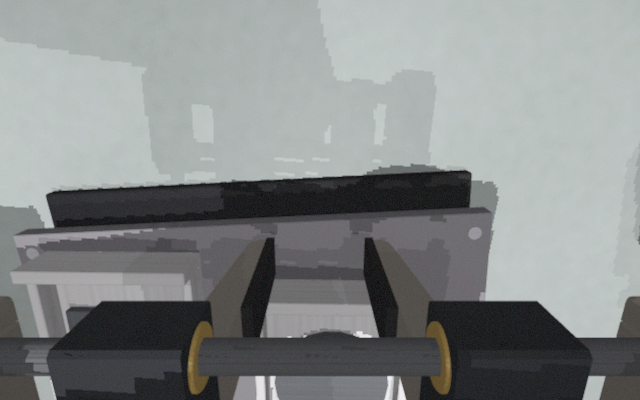

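View pics/s2.png

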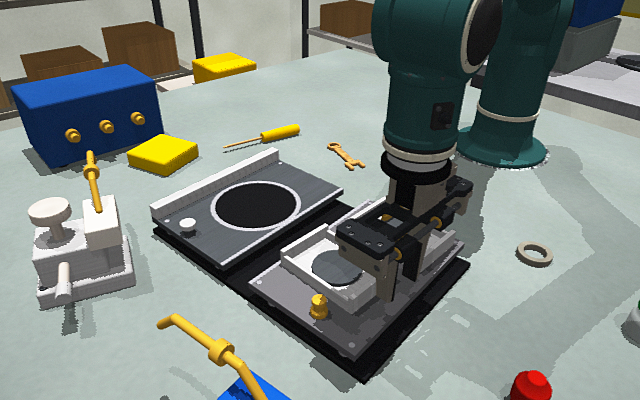

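```bash
python3 -m pendant '[[0.5,0.0088,0.007,0,0,0,0.12],[0.5,0.0088,0.007,0,0,0,0.12],[0.5,0.0088,0.007,0,0,0,0.12]]'
python3 - <<'E'
from st import *
show((.0707,.2005),-3.7,.077)
E
```

```text
time_s: 3.47
tool_pos: [0.6325, 0.1981, 0.1071]
ee_rot: [-0.001, 0.999, 0.034, 0.001]
wrist_force: [0.5, -0.6, -0.1]
opening: 0.0462
t 3.4667 loader [ 77.4 201.5] z 0.1071 yaw rel -3.81 open 0.0462 F [ 0.5 -0.6 -0.1] tilt [ 0.003  0.003 -1.   ]
tool delta [-0.0067  0.0015  0.0301] turn units -0.02
```

```bash
python3 -m pendant '[[0.5,-0.004,0,0.004,0,0,0],[0.5,-0.0067,0,0.010,0,0,0],[0.5,-0.0067,0,0.016,0,0,0],[0.5,-0.0067,0,0.021,0,0,0],[0.5,-0.0067,0,0.021,0,0,0]]'
python3 -m pendant '[[0.5,0,0,0.002,0,0,0],[0.5,0,0,0.002,0,0,0]]'
python3 - <<'E'
from st import *
show((.0707,.2005),-3.7,.077)
E
```

```text
time_s: 3.88
tool_pos: [0.6247, 0.1975, 0.0845]
ee_rot: [-0.001, 0.999, 0.034, 0.0]
wrist_force: [-0.6, 0.5, -0.9]
opening: 0.0462
time_s: 4.05
tool_pos: [0.6242, 0.1974, 0.0817]
ee_rot: [-0.001, 0.999, 0.034, -0.0]
wrist_force: [-0.1, -0.6, 0.3]
opening: 0.0459
t 4.05 loader [ 69.2 201.9] z 0.0817 yaw rel -3.79 open 0.0459 F [-0.1 -0.6  0.3] tilt [-0.001  0.001 -1.   ]
tool delta [0.0016 0.0013 0.0047] turn units -0.02
```

```bash
python3 -m pendant '[[0.5,0.0016,0.004,0.002,0,0,0],[0.5,0.0016,0.008,0.003,0,0,0],[0.5,0.0016,0.012,0.003,0,0,0],[0.5,0.0016,0.016,0.003,0,0,0],[0.5,0.0016,0.020,0.003,0,0,0]]'
python3 - <<'E'
from st import *
show((.0687,.18),-3.7,.078)
p,d=grab_frame('wrist'); save(p,'w3.png'); p,d=grab_frame('top'); save(p,'t3.png')
E
```

```text
time_s: 4.47
tool_pos: [0.6272, 0.1774, 0.0786]
ee_rot: [-0.001, 0.999, 0.034, -0.0]
wrist_force: [-0.4, 2.1, -0.8]
opening: 0.046
t 4.4667 loader [ 69.4 181.7] z 0.0786 yaw rel -3.8 open 0.046 F [-0.4  2.1 -0.8] tilt [-0.001  0.002 -1.   ]
tool delta [-0.0006  0.0018  0.0006] turn units -0.02
```

View pics/w3.png

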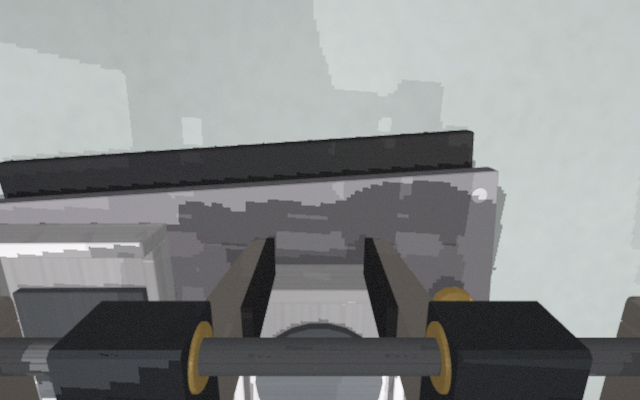

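View pics/t3.png

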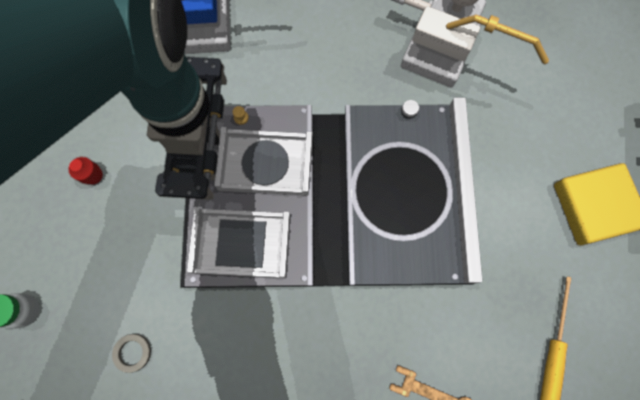

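The fingers touch the wall (2 N in +y), and the wafer has moved from column 260 to 265. The fingers sit against the +y wall and clear the adapter, so I'll keep pushing along the tray's own axis.

```bash
python3 -m pendant '[[0.5,0,0.010,0,0,0,0],[0.5,0,0.02,0,0,0,0],[0.5,0,0.03,0,0,0,0],[0.5,0,0.04,0,0,0,0],[0.5,0,0.05,0,0,0,0]]'
python3 - <<'E'
from st import *
show()
p,d=grab_frame('top'); save(p,'t4.png'); p,d=grab_frame('scene'); save(p,'s4.png')
for n in ('top',):
  for t in ('wafer_tray','chip_tray'):
    O,X,Y=lf()
    for r in place_of(n,t)[:1]: print(t,r['conf'],np.round((at_z(n,r['position'],.042)[:2]-O)@np.c_[X,Y]*1000,1))
E
```

```text
time_s: 4.98
tool_pos: [0.6308, 0.1251, 0.0788]
ee_rot: [-0.0, 0.999, 0.033, -0.0]
wrist_force: [-1.1, 2.0, 0.5]
opening: 0.0459
t 4.9833 loader [ 65.9 129.4] z 0.0788 yaw rel -3.9 open 0.0459 F [-1.1  2.   0.5] tilt [-0.001  0.001 -1.   ]
wafer_tray 0.88 [64.  50.4]
chip_tray 0.85 [-63.1 138.4]
```

View pics/t4.png

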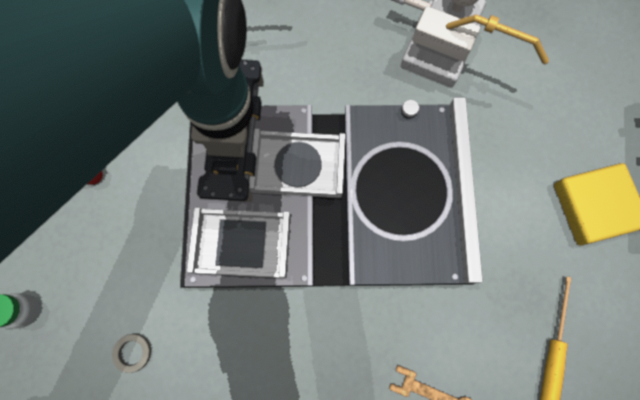

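View pics/s4.png

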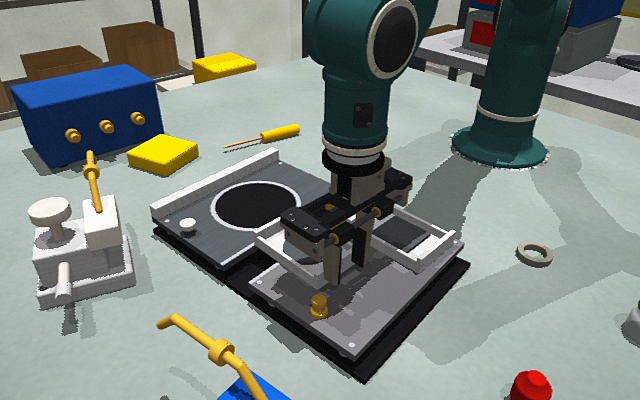

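The tray follows squarely. Its front edge is at column ~343, just reaching the stage, and the chip tray hasn't moved. Carrying on.

```bash
python3 -m pendant '[[0.5,0,0.010,0,0,0,0],[0.5,0,0.02,0,0,0,0],[0.5,0,0.03,0,0,0,0],[0.5,0,0.04,0,0,0,0],[0.5,0,0.05,0,0,0,0]]'
python3 -m pendant '[[0.5,0,0.010,0,0,0,0],[0.5,0,0.02,0,0,0,0],[0.5,0,0.03,0,0,0,0],[0.5,0,0.04,0,0,0,0],[0.5,0,0.05,0,0,0,0]]'
python3 - <<'E'
from st import *
show()
p,d=grab_frame('top'); save(p,'t5.png'); p,d=grab_frame('scene'); save(p,'s5.png')
for n in ('top',):
  for t in ('wafer_tray','chip_tray'):
    O,X,Y=lf()
    for r in place_of(n,t)[:1]: print(t,r['conf'],np.round((at_z(n,r['position'],.042)[:2]-O)@np.c_[X,Y]*1000,1))
E
```

```text
time_s: 5.6
tool_pos: [0.6346, 0.075, 0.0792]
ee_rot: [-0.001, 0.999, 0.033, 0.0]
wrist_force: [0.4, 2.7, 2.2]
opening: 0.0462
time_s: 6.02
tool_pos: [0.6378, 0.0238, 0.0789]
ee_rot: [-0.0, 0.999, 0.033, -0.0]
wrist_force: [-0.2, 1.0, -1.2]
opening: 0.0459
t 6.0167 loader [59.2 28.1] z 0.0789 yaw rel -3.96 open 0.0459 F [-0.2  1.  -1.2] tilt [-0.     0.001 -1.   ]
wafer_tray 0.81 [ 56.8 -54.3]
chip_tray 0.84 [-64.6 135.6]
```

View pics/t5.png

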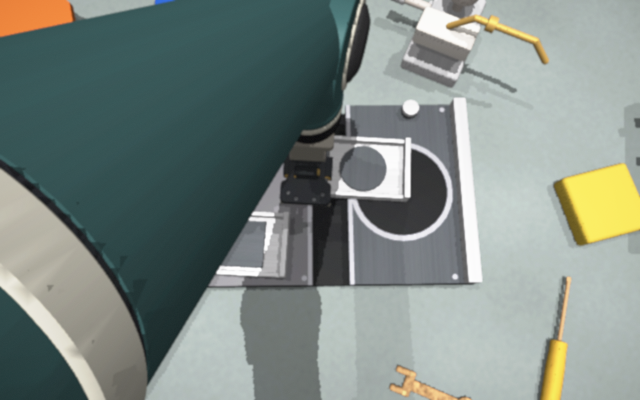

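View pics/s5.png

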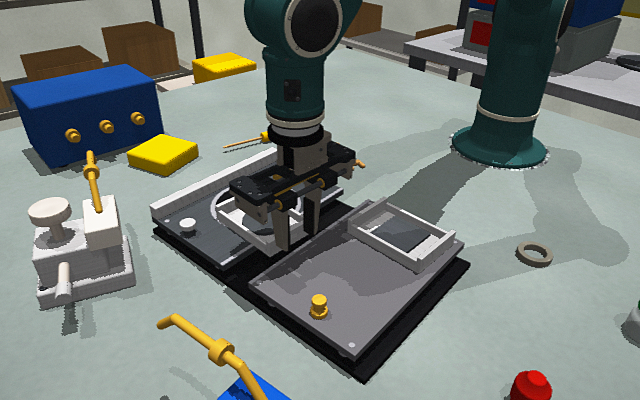

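The tray is across the gap (front wall at column 408, chip tray unmoved). The last ~75 mm remain. I'll turn the tool 4° square with the loader as I go.

```bash
python3 -m pendant '[[0.5,0,0.010,0,0,0,-0.15],[0.5,0,0.02,0,0,0,-0.3],[0.5,0,0.03,0,0,0,-0.45],[0.5,0,0.04,0,0,0,-0.6],[0.5,0,0.05,0,0,0,-0.75]]'
python3 -m pendant '[[0.5,0,0.005,0,0,0,0],[0.5,0,0.009,0,0,0,0],[0.5,0,0.013,0,0,0,0],[0.5,0,0.016,0,0,0,0]]'
python3 - <<'E'
from st import *
show()
p,d=grab_frame('top'); save(p,'t6.png')
for n in ('top',):
  for t in ('wafer_tray','chip_tray'):
    O,X,Y=lf()
    for r in place_of(n,t)[:1]: print(t,r['conf'],np.round((at_z(n,r['position'],.042)[:2]-O)@np.c_[X,Y]*1000,1))
E
```

```text
time_s: 6.63
tool_pos: [0.6413, -0.0242, 0.0791]
ee_rot: [-0.001, 0.998, 0.067, -0.0]
wrist_force: [-0.4, 2.0, 0.7]
opening: 0.0464
time_s: 6.97
tool_pos: [0.6436, -0.0392, 0.0791]
ee_rot: [-0.001, 0.998, 0.067, 0.0]
wrist_force: [-0.7, 1.9, 1.2]
opening: 0.0463
t 6.9667 loader [ 56.5 -35.2] z 0.0791 yaw rel -0.04 open 0.0463 F [-0.7  1.9  1.2] tilt [ 0.     0.003 -1.   ]
wafer_tray 0.56 [  59.7 -117.2]
```

View pics/t6.png

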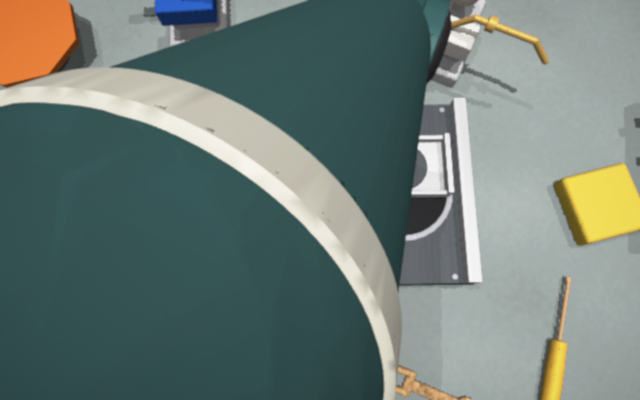

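The front wall is at column ~450 and the stop at ~457, so about 12 mm remain. I'll creep in until the force rises.

```bash
python3 -m pendant '[[0.5,0,0.003,0,0,0,0],[0.5,0,0.006,0,0,0,0],[0.5,0,0.008,0,0,0,0],[0.5,0,0.008,0,0,0,0]]'
python3 -m pendant '[[0.5,0,0.002,0,0,0,0],[0.5,0,0.003,0,0,0,0],[0.5,0,0.003,0,0,0,0]]'
python3 -c "
from st import *
show()"
```

```text
time_s: 7.45
tool_pos: [0.6448, -0.0491, 0.0791]
ee_rot: [-0.0, 0.998, 0.066, 0.0]
wrist_force: [-0.2, 1.5, 1.3]
opening: 0.0462
time_s: 7.7
tool_pos: [0.6449, -0.0509, 0.0791]
ee_rot: [-0.001, 0.998, 0.067, -0.0]
wrist_force: [-1.4, 4.6, 1.6]
opening: 0.0457
t 7.7 loader [ 56.2 -46.9] z 0.0791 yaw rel -0.1 open 0.0457 F [-1.4  4.6  1.6] tilt [-0.     0.002 -1.   ]
```

```bash
python3 -m pendant '[[0.5,0,0.002,0,0,0,0],[0.5,0,0.003,0,0,0,0],[0.5,0,0.003,0,0,0,0]]'
python3 -c "
from st import *
show()"
```

```text
time_s: 7.95
tool_pos: [0.645, -0.0511, 0.0791]
ee_rot: [-0.003, 0.998, 0.067, -0.001]
wrist_force: [-2.5, 8.2, 2.9]
opening: 0.046
t 7.95 loader [ 56.3 -47.1] z 0.0791 yaw rel -0.02 open 0.046 F [-2.5  8.2  2.9] tilt [-0.002  0.006 -1.   ]
```

The tray has stalled against the stop at the expected place: force is rising and there's no motion. Backing off and lifting clear to check.

```bash
python3 -m pendant '[[0.5,0,-0.004,0,0,0,0],[0.5,0,-0.010,0,0,0,0],[0.5,0,-0.016,0,0,0,0],[0.5,0,-0.022,0,0,0,0],[0.5,0,-0.022,0,0,0,0]]'
python3 -m pendant '[[0.5,0,0,-0.02,0,0,0],[0.5,0,0,-0.05,0,0,0],[0.5,0,-0.03,-0.08,0,0,0],[0.5,0,-0.06,-0.12,0,0,0],[0.5,0,-0.09,-0.15,0,0,0]]'
python3 -m pendant '[[0.5,0,-0.04,0,0,0,0],[0.5,0,-0.08,0,0,0,0],[0.5,0,-0.12,0,0,0,0],[0.5,0,-0.16,0,0,0,0],[0.5,0,-0.2,0,0,0,0]]'
python3 -m pendant '[[0.5,0,-0.03,0,0,0,0],[0.5,0,-0.03,0,0,0,0],[0.5,0,-0.03,0,0,0,0]]'
python3 - <<'E'
from st import *
show(); O,X,Y=lf()
for n in ['top','scene']:
    p,d=grab_frame(n); save(p,n+'9.png'); c,M=w2c(n); I=np.linalg.inv(M)
    v,u=np.nonzero(d>0); P=(np.c_[(u-c['cx'])/c['fx'],-(v-c['cy'])/c['fy'],-np.ones(len(u))]*d[v,u][:,None])@I[:3,:3].T+I[:3,3]
    L=np.c_[(P[:,:2]-O)@np.c_[X,Y],P[:,2]]*1000
    for a,b,nm in [(-80,-40,'+y wall'),(-192,-170,'-y wall')]:
        W=L[(L[:,0]>0)&(L[:,0]<122)&(L[:,1]>a)&(L[:,1]<b)&(L[:,2]>63)&(L[:,2]<75)]
        if len(W)<10: continue
        f=cv2.fitLine(W[:,:2].astype(np.float32),cv2.DIST_HUBER,0,.01,.01).ravel()
        print(n,nm,len(W),'x',np.round([W[:,0].min(),W[:,0].max()],1),'y',W[:,1].mean().round(1),'ang',round(float(np.degrees(np.arctan(f[1]/f[0]))),2),'z',np.median(W[:,2]).round(1))
    for t in ['wafer_tray','chip_tray']:
        x=place_of(n,t)
        if x: q=at_z(n,x[0]['position'],.042); print(n,t,np.round((q[:2]-O)@np.c_[X,Y]*1000,1))
E
```

```text
time_s: 8.37
tool_pos: [0.6419, -0.0277, 0.0791]
ee_rot: [-0.003, 0.998, 0.068, -0.001]
wrist_force: [-0.2, 0.2, 0.1]
opening: 0.0459
time_s: 8.78
tool_pos: [0.6308, 0.0532, 0.2243]
ee_rot: [-0.003, 0.998, 0.067, -0.0]
wrist_force: [0.4, 0.3, -0.9]
opening: 0.046
time_s: 9.2
tool_pos: [0.6038, 0.2529, 0.2258]
ee_rot: [-0.003, 0.998, 0.067, 0.0]
wrist_force: [1.4, 0.2, 0.2]
opening: 0.046
time_s: 9.45
tool_pos: [0.5988, 0.2851, 0.2255]
ee_rot: [-0.003, 0.998, 0.069, -0.0]
wrist_force: [0.2, -1.4, 0.2]
opening: 0.046
t 9.45 loader [ 55.8 292.2] z 0.2255 yaw rel 0.17 open 0.046 F [ 0.2 -1.4  0.2] tilt [-0.001  0.005 -1.   ]
top +y wall 330 x [  8.6 103.4] y -61.2 ang -0.26 z 68.2
top -y wall 167 x [  8.1 103.5] y -190.3 ang -0.07 z 67.4
top wafer_tray [  55.9 -128.3]
top chip_tray [-62.7 134.4]
scene +y wall 263 x [  6.7 102.7] y -58.8 ang -0.47 z 67.1
scene -y wall 147 x [  7.1 102.6] y -189.2 ang -0.54 z 66.5
scene wafer_tray [  57.9 -124.2]
scene chip_tray [-65.  133.8]
```

View pics/scene9.png

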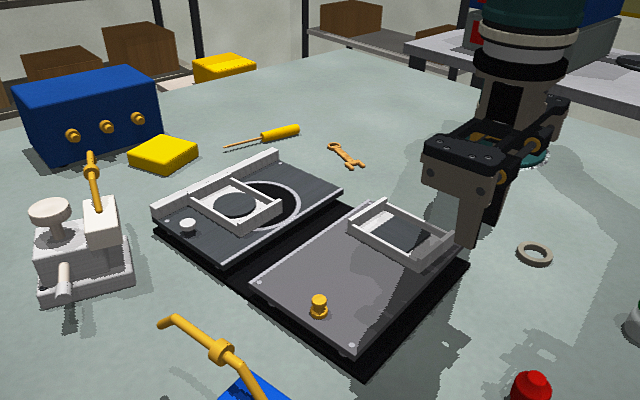

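View pics/top9.png

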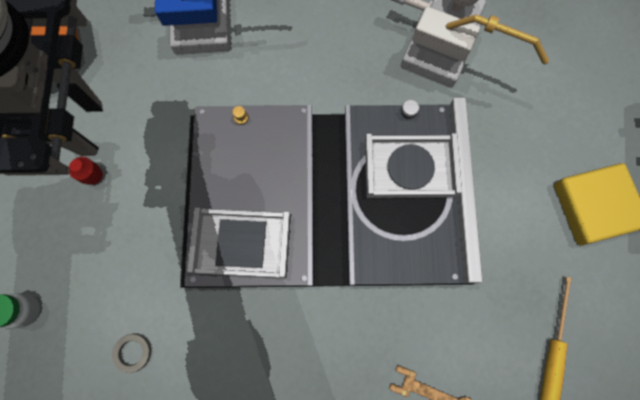

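The tray is square against the stop (wafer at top pixel (411,166), front wall touching the bar at column ~456), and the chip tray is unmoved at (241,243). Handing in.

```bash
python3 -c "
from rig import *
print(finish_job())"
```

```text
the job is handed in; nothing more can be done
None
```

I slid the wafer tray flat across the gap onto the stage and up against the stop, and handed the job in at about 9.6 s. I pushed its +y end wall with both half-open fingertips, so it was never gripped or lifted, and turned it about 4° on the stage to sit square.

- **Stop contact:** at the end the push force rose from about 2 N to 8 N while the tool stopped moving.
- **Final position:** the networks put the tray's centre at loader y −128 mm (top) and −124 mm (scene), against −127.5 mm for touching squarely. That is 69 to 73 mm from the stop's face, with 85 mm allowed. Its x is about 56 mm.
- **Angle and level:** the end walls fit to within 0.6° of square. Their heights are about equal at both ends, so the tray lies level.
- **Chip tray:** it is at the same place in the pictures as at the start. The networks' readings for it scatter by 2 to 5 mm, which is within their usual error.

The checks disagreed by only 2 to 4 mm between the two cameras. The wrist view put the tray's back wall about 5 mm further out than the other cameras did, so I left extra clearance when lowering the fingers. I have no direct reading of the tray's tilt while it crossed the gap. The pictures taken on either side of the crossing showed it flat.

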